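Lock the battery hatch of the bakery scale

ROBOT

A 6-joint arm with a two-finger parallel gripper is mounted at the origin on the work surface. World frame = base frame: x ahead of the robot, y to its left, z up, the work surface at z = 0. Lengths are in mm, angles in rad, forces in N, time in s.
With the tool pointing down it reaches from about 275 to 1000 mm from the base axis. Payload 8.4 kg.
Tool frame: the origin (TCP) lies between the finger pads; the fingertips stand 22 mm ahead of it and the grasp point (between the pads) lies 3 mm ahead of it (r.nose_length is the distance from the TCP to the fingertips, in mm); z points along the fingers, y is the direction in which the jaws open and shut (so a half turn about z gives the same grasp; the last joint's range is limited). The gripper opens to 85 mm and grips with 20 to 120 N. Pads are 22 mm wide; open, the fingers measure 114 mm over their backs; the gripper's body (76 mm by 85 mm) begins 54 mm behind the grasp point. The pads swing forward as they close: fully open they stand 13 mm farther back than shut.
Start: joints at [1.241, 0.353, 1.633, -0, 1.155, -0.002], TCP at [201.224, 591.724, 253.281] pointing down, gripper open.
Joint ranges: [-2.63, 2.63], [-0.92, 2.1], [0.06, 2.66], [-1.3, 4.44], [0, 2.69], [-3.02, 3.02]. Speed limits (rad/s): [2.22, 2.22, 2.79, 3.14, 3.14, 3.14].

INTERFACE

Orientations are given as [roll, pitch, yaw] about the fixed x, y, z axes, in that order (R = Rz(yaw) Ry(pitch) Rx(roll)).
In Python, from rig import r, viewer, order gives the robot as it stands.
- The arm moves only by the shell command python3 -m inch 'ROWS' [FORCE]. ROWS is JSON, a list of rows, each a list of 7 numbers: the opening, from 0 (shut) to 1 (fully open), then the shift along the tool's x, y, z in mm, then the turn, a rotation vector about the tool's x, y, z in degrees. A call has 1 to 8 rows; each row shifts and turns the pose as measured when the row begins, along the tool's axes as they then stand; what a row does not reach is not made up. A row lasts 1/10 s, in which the tool goes at most 50 mm and 8.59 degrees, less where a joint would pass 70% of its speed; a pose out of reach is approached as far as the arm can. A call is refused whole if a number of a shift passes 50 or a number of a turn 8.59, either way. A call with a gripper value outside its range is refused whole. The fingers move at their own pace and stop on an object; FORCE is the grip in N (left out, the last holds). Time passes only in rows, so rows that do not move let the fingers close. It gives the time, the measured TCP pose, the force and the opening at its end, in the units of the state.
- r.sense(): the state, without advancing time (a new reading comes with each control period).
- viewer.grab_frame(name): name is "scene" or "side" or "wrist"; returns the picture (480x640x3 uint8, red, green, blue); there is no depth.
- viewer.camera_params(name): a dict with "intrinsics" (3x3 intrinsics, pixels), "pose" (4x4, takes a point from camera to world coordinates); the wrist camera has in their place "T_tool_cam" (4x4, takes a point from camera to tool coordinates, whose origin is the TCP and whose axes are the flange's). Camera axes: x right, y up, looking along -z (the intrinsics and any distortion apply to the point x, -y, -z); pixel columns grow to the right and rows downward; lengths in mm; the calibration is good to about 2 mm. A picture is of the moment at which its call begins: read the wrist's pose just before it. camera_params takes no time and is no camera call.
- order.sign_off(): hands the job in, once; it reports no verdict.
The state is a dict: "clock": time; "qpos": joint angles; "qvel": joint speeds; "joint_efforts": joint torques, N m; "eef_pos": TCP position; "tcp_rot": TCP orientation; "contact_force": force on the tool from outside, world axes, zero at the start; "wrist_torque": the same for the moment, N m; "opening": opening from 0.0 (shut) to 1.0 (fully open).
Only numpy, scipy, OpenCV 4.12 (cv2) and the standard library are available. Lean on these libraries where they do the work, as an engineer would, in place of code of your own. Each camera call takes 0.05 s, during which the arm holds its last target.

TASK

Take the yellow-handled blade key out of its blue holder, put its blade fully into the slot of the brass cam lock on the bread scale, and turn it gently clockwise about a quarter turn, until it bears firmly on its stop and so is fully seated, without forcing it there. Then stand the key back in its holder, fully down, and let go. Only the key may touch the scale, and the loaf, the weight and the pen cup stay where they are.

Things in the scene. Friction and masses are not known exactly. Their poses are not given: they have to be found in the camera images.
- key: Upright key in the holder. Origin: lower edge of the blade (tip); own z up, x along the blade's width. From the tip up: steel blade 24 (x) x 2.5 (y) x 16 mm tall, 8 mm shank to 46 mm, yellow bar handle 56 (x) x 18 mm (y) from 46 to 86 mm, black stripe. Grip it across the 18 mm. 90 g. Works the same turned by half a turn.
- holder: Fixed blue block 70 (x) x 56 (y) x 50 mm tall, on the left or right of the scale; origin: centre of its underside. A slot in its top, 30 (x) x 13 mm (y), 49 mm deep, takes blade and shank, with the blade's width along own x; the handle's underside then rests on the block's top, the tip 4 mm above the block's underside.
- holder_mouth (a point): Centre of the slot's mouth in the holder's top face, 50 mm above the table; axes as the holder.
- scale: Fixed white counter scale, 350 x 300 mm, deck 72 mm above the table. Origin on the table under the lock's axis; own x points to the pan (near edge 80 mm off, top 115 mm up). Grey hatch cover 104 x 130 mm round the lock. The lock's rigid stop: slot within 0.12 rad of own x (green mark), only felt. There the moment climbs 0.06 N m per 0.01 rad of wrist: hold 0.15 to 0.25 briefly, never over 0.4.
- lock_slot (a point): Mouth centre of the slot in the brass lock's top, on its axis, 86.5 mm above the table; own x along the slot. Disc 39 mm across; slot 28 x 5.5 mm, ends closed, 7 mm deep, flat floor: blade room 1.5 to 2 mm, about 0.15 rad play each way. Turns clockwise, 0.06 to 0.1 N m, stays where left. Starts across the scale's x by 1.15 to 1.65 rad.
- loaf: Bystander: a baked loaf, 210 mm long, about 72 mm wide and 70 mm tall, lying on the weighing pan. Origin: centre of its underside. Leave alone.
- weight: Bystander: steel check weight, 38 mm across and 46 mm tall, standing on the deck beside the hatch about 115 mm from the lock's axis. Origin: centre of its underside. Leave alone.
- pen_cup: Bystander: grey cup, 72 mm across and 95 mm tall, on the table on the other side of the scale from the holder. Origin: centre of its underside. Leave alone.
- hatch_top (a point): Point on the top face of the grey hatch cover, 35 mm from the lock's axis towards the scale's -x. The lock draws the cover straight down as it turns clockwise, evenly, 5 mm in the whole quarter turn (1.571 rad): from 79 mm above the table unlocked to 74 mm when seated. At the start 78 to 79 mm.

How it is judged:
By the outcome, as a careful person would: the job done as asked, in the order asked, and still so for the second after the job is handed in, with the robot touching nothing.
It also fails if it takes over 72 s, if anything falls off the work surface, if the arm or the gripper's body presses on something with over 40 N, if the wrist force passes 120 N, or if a joint passes its speed limit or range.

## Working session

There is one attempt and no reset: what is moved stays moved. The work goes in short steps, Python scripts to look and compute and a shell command to move; the robot and the scene stay as the last step left them, time stands still between calls to the robot, and variables do not carry over. Pictures are saved under pics/ and viewed, and the job is handed in when it is done.

```bash
ls; mkdir -p pics; python3 - <<'E'
from rig import r, viewer, order
import cv2
s=r.sense(); print(s, r.nose_length)
for n in ["scene","side","wrist"]:
    im=viewer.grab_frame(n); cv2.imwrite(f"pics/{n}0.png",im[:,:,::-1]); p=viewer.camera_params(n); print(n,{k:(v.round(4).tolist() if hasattr(v,'round') else v) for k,v in p.items()})
E
```

```text
pics
{'clock': 0.0, 'qpos': array([ 1.24059155e+00,  3.53638781e-01,  1.63411432e+00,  9.05471254e-06,
        1.15517851e+00, -2.41224455e-03]), 'qvel': array([-0.00148337,  0.0006717 , -0.0002602 ,  0.00119679,  0.00013198,
       -0.00147533]), 'joint_efforts': array([ 9.44325948e-04, -6.05258060e+01, -3.42058825e+01,  2.13591698e-04,
        9.44887928e-03, -2.50203340e-05]), 'eef_pos': array([201.08747053, 591.31660163, 252.57597918]), 'tcp_rot': array([-3.14025372e+00, -1.15088272e-05,  2.81379645e+00]), 'contact_force': array([ 0.51246239,  0.05619835, -0.00532921]), 'wrist_torque': array([ 0.01818953, -0.00860582, -0.00938883]), 'opening': 1.0043872616304967} 22.0
scene {'intrinsics': [[444.5206, 0.0, 320.0578], [0.0, 444.5206, 240.6193], [0.0, 0.0, 1.0]], 'pose': [[-0.5378, -0.6655, 0.5176, 1114.5814], [0.8429, -0.4365, 0.3146, 303.2566], [0.0166, 0.6055, 0.7957, 882.5445], [0.0, 0.0, 0.0, 1.0]]}
side {'intrinsics': [[494.3733, 0.0, 322.1948], [0.0, 494.3733, 244.9991], [0.0, 0.0, 1.0]], 'pose': [[0.9993, 0.0196, -0.032, 572.556], [-0.0356, 0.7605, -0.6484, -647.0743], [0.0116, 0.649, 0.7607, 833.9304], [0.0, 0.0, 0.0, 1.0]]}
wrist {'intrinsics': [[396.7466, 0.0, 321.2402], [0.0, 396.7466, 240.707], [0.0, 0.0, 1.0]], 'T_tool_cam': [[0.0004, 0.9613, 0.2755, 68.6773], [1.0, -0.0009, 0.0017, 0.5345], [0.0019, 0.2755, -0.9613, -119.5689], [0.0, 0.0, 0.0, 1.0]]}
```

View pics/scene0.png

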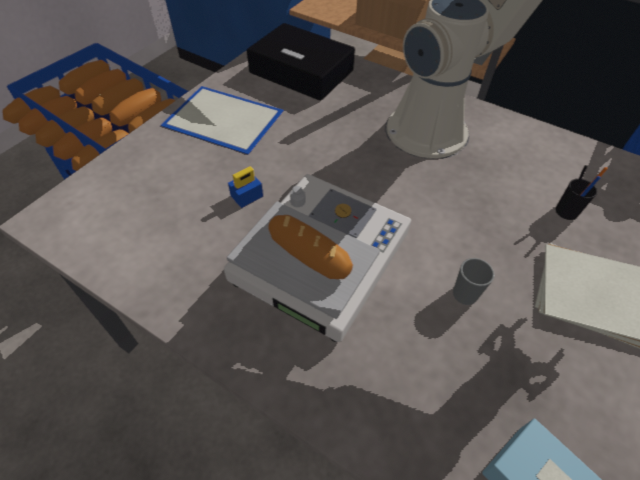

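View pics/side0.png

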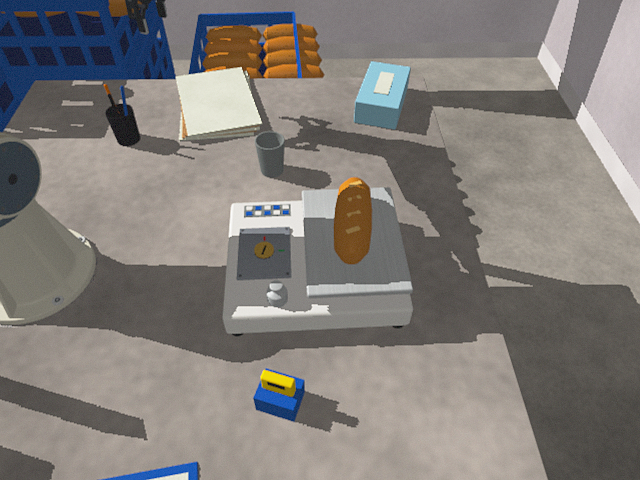

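View pics/wrist0.png

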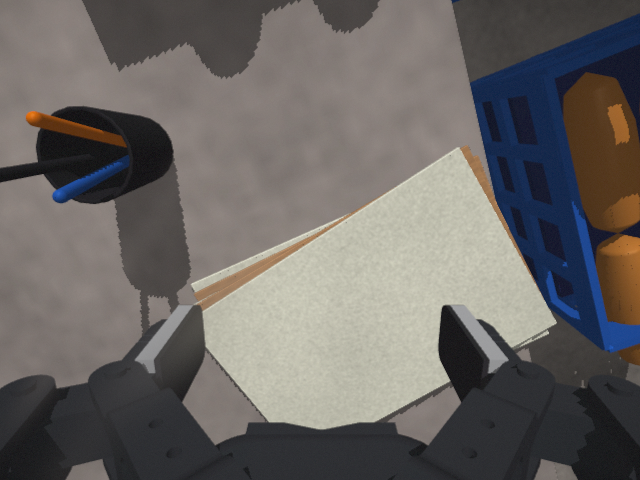

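The key and holder are at about (279,395) in the side view and (245,187) in the scene view. The lock is at about (264,250) in side and (344,211) in scene. The loaf is on the pan, the weight is at side (277,293), and the pen cup is at side (270,155).

```bash
cat > h.py <<'E'
from rig import r, viewer, order
import numpy as np, cv2
from scipy.spatial.transform import Rotation as R
def Tt(s=None):
    s=s or r.sense(); T=np.eye(4); T[:3,:3]=R.from_euler('xyz',s['tcp_rot']).as_matrix(); T[:3,3]=s['eef_pos']; return T
def cam(n,s=None):
    p=viewer.camera_params(n); K=np.array(p['intrinsics'])
    return K,(Tt(s)@np.array(p['T_tool_cam']) if n=='wrist' else np.array(p['pose']))
def toplane(n,u,v,z,s=None,C=None):
    K,T=C or cam(n,s); d=np.linalg.solve(K,[u,v,1.]); d=T[:3,:3]@(d*[1,-1,-1]); o=T[:3,3]
    return o+d*(z-o[2])/d[2]
def proj(P,C):
    K,T=C; q=np.linalg.inv(T)@np.append(P,1); q=q[:3]*[1,-1,-1]; q=K@q; return q[:2]/q[2]
def rotvec_delta(yaw_target,s=None):
    # rotation vector (deg, tool axes) to tool-down with given world yaw
    s=s or r.sense(); Rc=R.from_euler('xyz',s['tcp_rot']); Rt=R.from_euler('xyz',[np.pi,0,yaw_target])
    return (Rc.inv()*Rt).as_rotvec(degrees=True)
def delta(P,yaw,s=None):
    s=s or r.sense(); Rc=R.from_euler('xyz',s['tcp_rot']); 
    return Rc.inv().apply(np.array(P)-s['eef_pos']), rotvec_delta(yaw,s)
def snap(n,name,crop=None,zoom=1):
    s=r.sense(); im=viewer.grab_frame(n); cv2.imwrite(f"pics/{name}_raw.png",im[:,:,::-1])
    if crop: im=im[crop[1]:crop[3],crop[0]:crop[2]]
    im=cv2.resize(im,None,fx=zoom,fy=zoom,interpolation=cv2.INTER_CUBIC); cv2.imwrite(f"pics/{name}.png",im[:,:,::-1]); return s
E
python3 - <<'E'
from h import *
for n,a,b,c in [("scene",(244,176),(344,211),(297,194)),("side",(278,383),(264,250),(277,300))]:
    print(n,toplane(n,*a,86).round(1),toplane(n,*b,86.5).round(1),toplane(n,*c,72).round(1))
for n,c,k in [("scene",(215,155,275,215),"a"),("scene",(310,175,390,245),"b"),("side",(240,355,320,425),"c"),("side",(225,190,325,310),"d")]:
    im=cv2.imread(f"pics/{n}0.png")[c[1]:c[3],c[0]:c[2]]; cv2.imwrite(f"pics/c{k}.png",cv2.resize(im,(400,int(400*im.shape[0]/im.shape[1])),interpolation=cv2.INTER_CUBIC))
ims=[cv2.resize(cv2.imread(f"pics/c{k}.png"),(400,300)) for k in "abcd"]
cv2.imwrite("pics/crops.png",np.vstack([np.hstack(ims[:2]),np.hstack(ims[2:])]))
E
```

```text
scene [ 529.  -282.3   86. ] [491.1 -11.5  86.5] [ 495.9 -143.6   72. ]
side [ 522.7 -298.6   86. ] [489.1 -20.   86.5] [ 516.3 -129.    72. ]
```

View pics/crops.png

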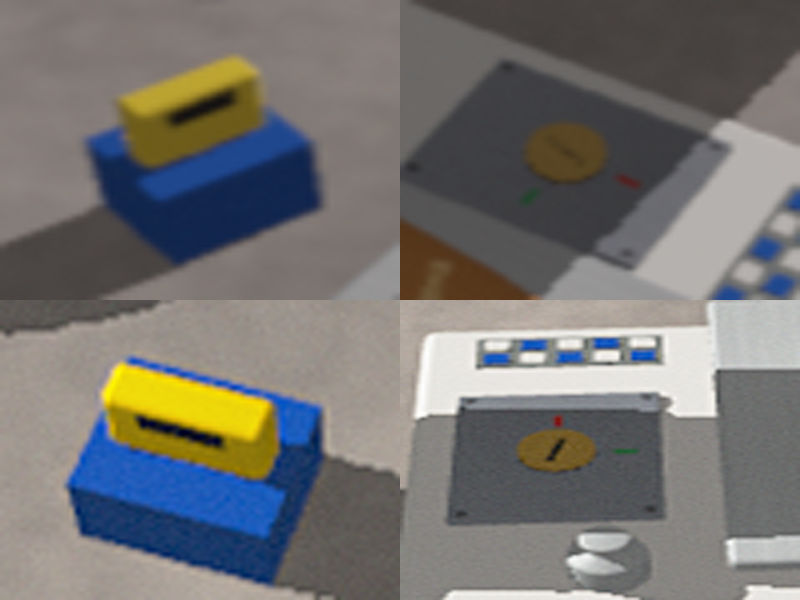

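```bash
python3 - <<'E'
from h import *
print(delta([510,-290,250],-0.25), r.sense()['clock'])
E
```

```text
(array([-576.21421752, -735.01565717,    3.52902395]), array([-4.06609795e-03,  9.62253171e-02,  1.75542669e+02])) 0.15
```

```bash
python3 -m inch '[[1,-30,-38,0,0,0,0],[1,-30,-38,0,0,0,0],[1,-30,-38,0,0,0,0],[1,-30,-38,0,0,0,0],[1,-30,-38,0,0,0,0],[1,-30,-38,0,0,0,0],[1,-30,-38,0,0,0,0],[1,-30,-38,0,0,0,0]]'
```

```text
clock: 0.95
eef_pos: [331.7, 219.4, 250.4]
tcp_rot: [-3.141, 0.0, 2.823]
contact_force: [0.5, -0.3, 0.3]
opening: 1.0
```

```bash
python3 -m inch '[[1,-30,-38,0,0,0,0],[1,-30,-38,0,0,0,0],[1,-30,-38,0,0,0,0],[1,-30,-38,0,0,0,0],[1,-30,-38,0,0,0,0],[1,-30,-38,0,0,0,0],[1,-30,-38,0,0,0,0],[1,-30,-38,0,0,0,0]]'; python3 -m inch '[[1,0,0,0,0,0,8.5],[1,0,0,0,0,0,8.5],[1,0,0,0,0,0,8.5],[1,0,0,0,0,0,8.5],[1,0,0,0,0,0,8.5],[1,0,0,0,0,0,8.5],[1,0,0,0,0,0,8.5],[1,0,0,0,0,0,8.5]]'; python3 -m inch '[[1,0,0,0,0,0,8.5],[1,0,0,0,0,0,8.5],[1,0,0,0,0,0,8.5],[1,0,0,0,0,0,8.5],[1,0,0,0,0,0,8.5],[1,0,0,0,0,0,8.5],[1,0,0,0,0,0,8.5],[1,0,0,0,0,0,8.5]]'
python3 - <<'E'
from h import *
print(delta([510,-290,220],-0.25), r.sense()['clock'],r.sense()['qpos'])
E
```

```text
clock: 1.75
eef_pos: [464.8, -158.3, 251.8]
tcp_rot: [3.139, 0.004, 2.823]
contact_force: [0.4, 0.4, 0.3]
opening: 1.002
clock: 2.55
eef_pos: [465.4, -166.0, 250.0]
tcp_rot: [3.139, -0.0, 1.618]
contact_force: [0.6, 0.3, 0.3]
opening: 1.0
clock: 3.35
eef_pos: [463.9, -165.6, 248.5]
tcp_rot: [-3.14, -0.0, 0.418]
contact_force: [-0.3, 0.5, -0.7]
opening: 1.005
(array([ -8.42975034, 132.4620753 ,  28.3421599 ]), array([-7.31654940e-02,  5.45478662e-03,  3.82848260e+01])) 3.35 [-3.46558280e-01  1.51368624e-01  1.91470356e+00  1.24971090e-03
  1.07612894e+00  8.05448069e-01]
```

```bash
python3 -m inch '[[1,-3,44,9,0,0,0],[1,-3,44,9,0,0,0],[1,-3,44,9,0,0,0],[1,0,0,0,0,0,8],[1,0,0,0,0,0,8],[1,0,0,0,0,0,8],[1,0,0,0,0,0,8],[1,0,0,0,0,0,7]]'
python3 - <<'E'
from h import *
s=snap("wrist","w1"); print(s['eef_pos'],s['tcp_rot'],s['clock'])
E
```

```text
clock: 4.15
eef_pos: [509.4, -294.9, 217.8]
tcp_rot: [-3.139, 0.003, -0.293]
contact_force: [-0.4, -0.2, -0.4]
opening: 1.004
[ 509.44556505 -294.92456215  217.81208723] [-3.13927734  0.00332656 -0.29280657] 4.15
```

View pics/w1.png

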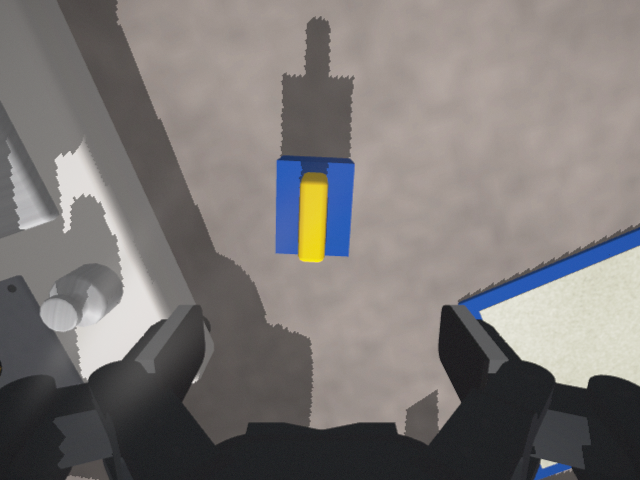

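The wrist view shows the yellow handle at columns 300–327, rows 172–262, on the blue block at columns 277–353, rows 157–256. I'll fit boxes to both.

```bash
cat >> h.py <<'E'
from scipy.optimize import minimize
def boxfit(mask,C,dims,z0,z1,x0,z_off=0):
    k=4; big=cv2.resize(mask.astype(np.float32),None,fx=k,fy=k,interpolation=cv2.INTER_LINEAR)>0.5
    def cost(p):
        c,s=np.cos(p[2]/100),np.sin(p[2]/100); pts=[]
        for a in(-1,1):
            for b in(-1,1):
                for z in(z0,z1):
                    X,Y=a*dims[0]/2,b*dims[1]/2; pts.append(proj([p[0]+c*X-s*Y,p[1]+s*X+c*Y,z],C))
        h=cv2.convexHull(((np.array(pts)+0.5)*k-0.5).astype(np.float32)*16)
        im=np.zeros(big.shape,np.uint8); cv2.fillConvexPoly(im,h.astype(np.int32),1,shift=4); im=im>0
        return 1-(im&big).sum()/(im|big).sum()
    best=None
    for _ in range(3):
        x=[x0[0],x0[1],x0[2]*100] if best is None else best.x
        best=minimize(cost,x,method='Nelder-Mead',options=dict(initial_simplex=np.array(x)+np.array([[0,0,0],[6,0,0],[0,6,0],[0,0,10]]),xatol=.02,fatol=1e-5))
    return best.x[0],best.x[1],best.x[2]/100,best.fun
def masks(im):
    h=cv2.cvtColor(im,cv2.COLOR_BGR2HSV); y=(h[...,0]>20)&(h[...,0]<35)&(h[...,1]>150)&(h[...,2]>60); b=(h[...,0]>105)&(h[...,0]<125)&(h[...,1]>150)&(h[...,2]>40)
    return y,b
E
python3 - <<'E'
from h import *
def clean(m,u,v):
    n,l=cv2.connectedComponents(m.astype(np.uint8)); return l==l[v,u]
for f,n,yu,bu in [("w1_raw","wrist",(313,220),(340,220)),("scene0","scene",(238,181),(248,196)),("side0","side",(270,376),(272,400))]:
    im=cv2.imread(f"pics/{f}.png"); C=cam(n); y,b=masks(im)
    y=clean(y,*yu); y=cv2.morphologyEx(y.astype(np.uint8),cv2.MORPH_CLOSE,np.ones((7,7)))>0
    b=clean(b|y,*bu)
    print(n,y.sum(),b.sum(),"key",np.round(boxfit(y,C,(56,18),50,90,(525,-290,-.28)),3))
    # holder: silhouette of the block; ignore the key by union of both
    b2=b&~y; print(" holder",np.round(boxfit(cv2.morphologyEx(b2.astype(np.uint8),cv2.MORPH_CLOSE,np.ones((3,3)))>0,C,(70,56),0,50,(525,-290,-.28)),3))
E
```

```text
wrist 2297 6996 key [ 5.22312e+02 -2.92471e+02 -3.58000e-01  1.24000e-01]
 holder [ 5.22193e+02 -2.92366e+02 -3.43000e-01  3.68000e-01]
scene 281 543 key [ 5.19163e+02 -2.93802e+02 -9.30000e-02  2.24000e-01]
 holder [ 5.22028e+02 -2.92321e+02 -5.27000e-01  3.57000e-01]
side 603 1767 key [ 5.22223e+02 -2.90873e+02 -4.40000e-01  1.85000e-01]
 holder [ 5.21213e+02 -2.90898e+02 -3.33000e-01  3.96000e-01]
```

```bash
cat >> h.py <<'E'
def overlay(f,C,boxes,crop,zoom,out):
    im=cv2.imread(f"pics/{f}.png"); im=im[crop[1]:crop[3],crop[0]:crop[2]]; im=cv2.resize(im,None,fx=zoom,fy=zoom,interpolation=cv2.INTER_CUBIC)
    for (x,y,t,dx,dy,z0,z1) in boxes:
        for z in(z0,z1):
            P=[proj([x+np.cos(t)*a*dx/2-np.sin(t)*b*dy/2,y+np.sin(t)*a*dx/2+np.cos(t)*b*dy/2,z],C) for a,b in((1,1),(1,-1),(-1,-1),(-1,1))]
            P=((np.array(P)+.5-[crop[0],crop[1]])*zoom).astype(int); cv2.polylines(im,[P],True,(255,255,255) if z==z1 else (0,0,255),1)
    cv2.imwrite(f"pics/{out}.png",im)
E
python3 - <<'E'
from h import *
C=cam("wrist")
overlay("w1_raw",C,[(522.3,-292.5,-.33,56,18,50,90),(522.3,-292.5,-.33,70,56,0,50)],(250,140,380,280),5,"o1")
E
```

```text
(no output)
```

View pics/o1.png

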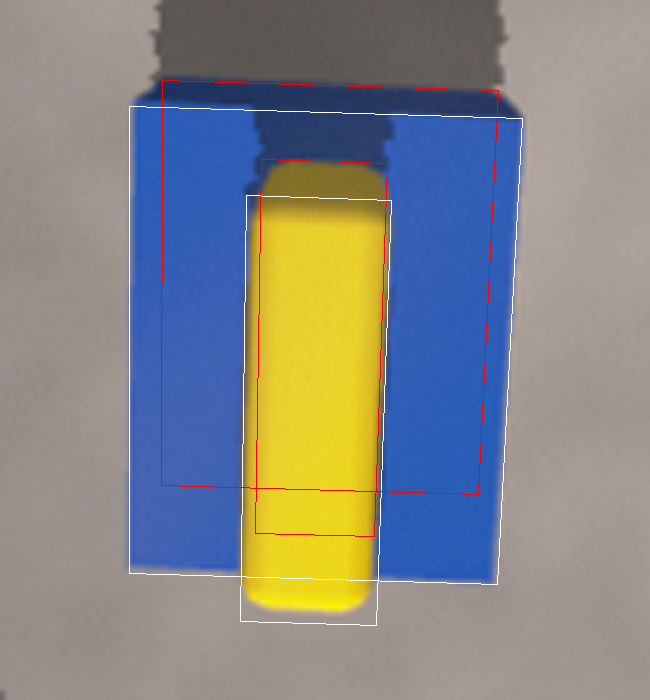

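```bash
python3 - <<'E'
from h import *
print(delta([522.5,-292.5,120],-0.33))
E
```

```text
(array([12.15402508, -5.90500456, 97.73068135]), array([-0.13005623,  0.20140614,  1.73002292]))
```

```bash
python3 -m inch '[[1,6,-3,30,0,0,1],[1,6,-3,30,0,0.2,1],[1,0,0,30,-0.1,0,0],[1,0,0,0,0,0,0]]'; python3 - <<'E'
from h import *
print(delta([522.5,-292.5,77],-0.33))
E
```

```text
clock: 4.6
eef_pos: [523.7, -293.0, 126.2]
tcp_rot: [3.141, -0.003, -0.327]
contact_force: [-0.3, -0.5, -0.3]
opening: 0.999
(array([-1.47282195, -0.13047034, 49.23732066]), array([ 0.01129341, -0.16639063,  0.15692328]))
```

```bash
python3 -m inch '[[1,-0.7,0,25,0,-0.2,0.1],[1,0,0,18,0,0,0],[1,0,0,5,0,0,0],[1,0,0,0,0,0,0]]'; python3 - <<'E'
from h import *
print(delta([522.5,-292.5,77],-0.33))
E
```

```text
clock: 5.0
eef_pos: [524.9, -293.8, 80.8]
tcp_rot: [3.141, -0.002, -0.322]
contact_force: [0.8, 0.0, -0.7]
opening: 1.006
(array([-2.66664315, -0.51186202,  3.84181955]), array([ 0.03206937, -0.11105745,  0.44850814]))
```

```bash
python3 -m inch '[[1,-2.5,-0.5,4,0,0,0.4],[1,0,0,0,0,0,0],[0.3,0,0,0,0,0,0],[0.1,0,0,0,0,0,0],[0.1,0,0,0,0,0,0],[0.1,0,0,0,0,0,0],[0.1,0,0,0,0,0,0]]' 50; python3 - <<'E'
from h import *
print(delta([522.5,-292.5,77],-0.33)); s=snap("wrist","w2"); print(s['opening'],s['contact_force'],s['wrist_torque'])
E
```

```text
clock: 5.7
eef_pos: [524.9, -293.9, 81.7]
tcp_rot: [3.14, -0.009, -0.328]
contact_force: [-0.0, 0.7, -1.0]
opening: 0.203
(array([-2.72281709, -0.56394378,  4.68328308]), array([ 0.1022859 , -0.48906331,  0.09175867]))
0.20312446003765539 [-0.02947871  0.6795696  -1.02792174] [-0.01650307 -0.01442697  0.00857804]
```

View pics/w2.png

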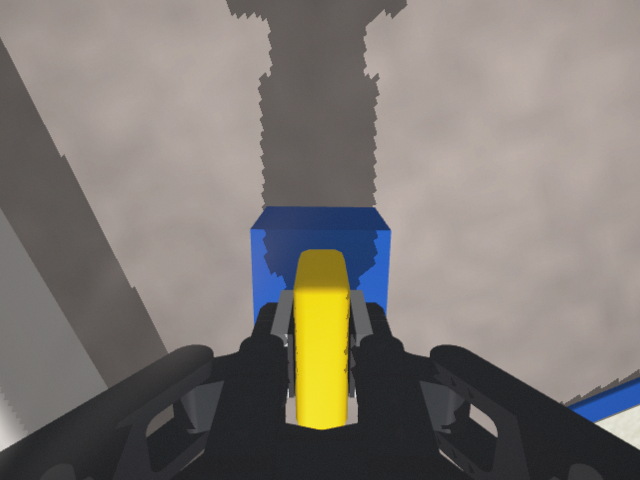

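The grasp is firm at opening 0.20, with the handle centred between the pads. I'll lift it and watch the forces.

```bash
python3 -m inch '[[0.1,0,0,-3,0,0,0],[0.1,0,0,-10,0,0,0],[0.1,0,0,-15,0,0,0],[0.1,0,0,-20,0,0,0],[0.1,0,0,-25,0,0,0],[0.1,0,0,-30,0,0,0],[0.1,0,0,-30,0,0,0]]' 80; python3 - <<'E'
from h import *
s=r.sense(); print(s['contact_force'],s['wrist_torque'],s['opening'])
snap("side","s3",(220,290,380,410),4); snap("wrist","w3")
E
```

```text
clock: 6.45
eef_pos: [521.3, -291.9, 219.7]
tcp_rot: [3.141, -0.001, -0.328]
contact_force: [0.8, 0.6, -0.2]
opening: 0.201
[ 0.81091688  0.57144188 -0.18092897] [-0.01274585 -0.04201185  0.00413285] 0.2009896551687608
```

View pics/s3.png

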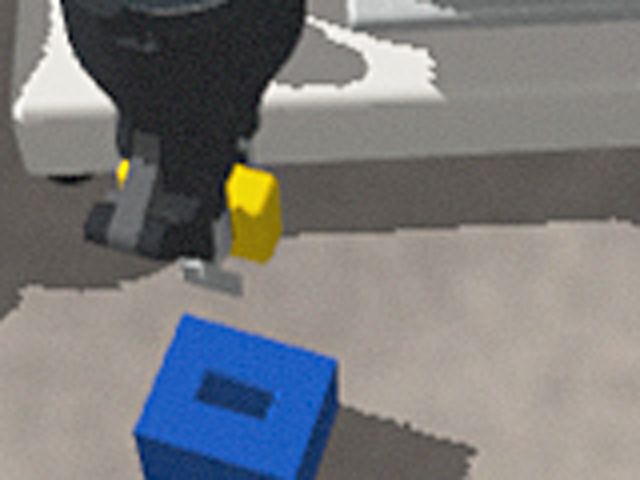

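View pics/w3.png

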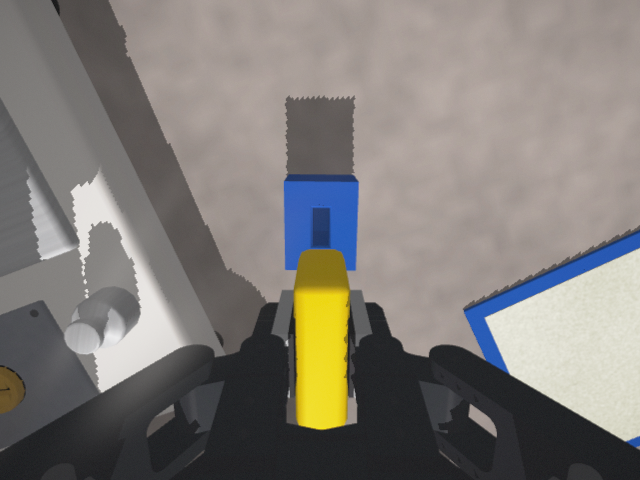

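The key is out, hanging upright in the jaws. The holder mouth shows at (320,227), and the lock is at the lower left of the wrist view. Next I'll move so that the lock is ahead of the key, with the yaw near the slot direction.

```bash
python3 -m inch '[[0.1,-23,-36,-2,0,0,0],[0.1,-23,-36,-2,0,0,0],[0.1,-23,-36,-2,0,0,0],[0.1,-23,-36,-2,0,0,0],[0.1,-23,-36,-2,0,0,0],[0.1,0,0,0,0,0,-8.5],[0.1,0,0,0,0,0,-8.5],[0.1,0,0,0,0,0,-8.5]]'; python3 -m inch '[[0.1,0,0,0,0,0,-8.5],[0.1,0,0,0,0,0,-8.5],[0.1,0,0,0,0,0,-8.5],[0.1,0,0,0,0,0,-8.5],[0.1,0,0,0,0,0,-8.5],[0.1,0,0,0,0,0,-8.5],[0.1,0,0,0,0,0,-8.5],[0.1,0,0,0,0,0,-8.5]]'; python3 - <<'E'
from h import *
print(toplane("wrist",320.5,227,50,dict(eef_pos=np.array([521.3,-291.9,219.7]),tcp_rot=np.array([3.141,-.001,-.328]))))
s=snap("wrist","w4"); np.save("w4.npy",np.r_[s['eef_pos'],s['tcp_rot']]);print(s['eef_pos'],s['tcp_rot'],s['qpos'])
E
```

```text
clock: 7.35
eef_pos: [469.2, -78.2, 235.9]
tcp_rot: [3.134, -0.012, 0.119]
contact_force: [-0.1, 0.1, -0.7]
opening: 0.195
clock: 8.15
eef_pos: [466.2, -77.0, 237.9]
tcp_rot: [3.128, 0.003, 1.318]
contact_force: [-0.1, 0.3, -1.0]
opening: 0.199
[ 518.90956076 -291.89547545   50.        ]
[466.20330975 -76.99973132 237.8851259 ] [3.12814943e+00 2.96220811e-03 1.31811536e+00] [-0.16405021  0.12439906  1.973367   -0.00482733  1.03070337  0.09106597]
```

View pics/w4.png

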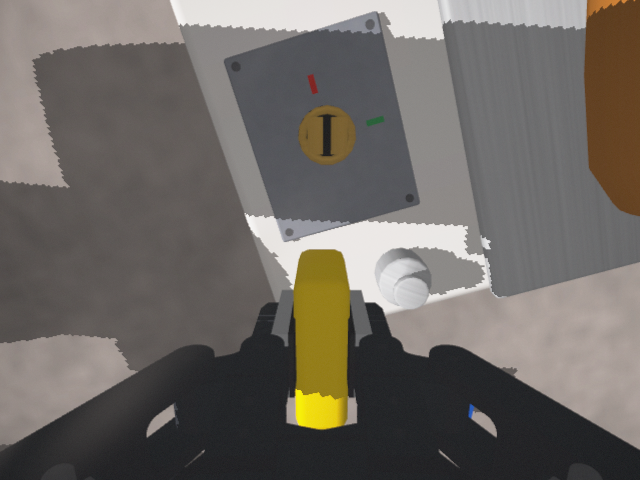

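The lock sits at about (326,135) with its slot close to vertical in the picture. The green mark is at (375,121) and the red at (312,84). I'll measure it precisely.

```bash
python3 - <<'E'
from h import *
v=np.load("w4.npy"); s=dict(eef_pos=v[:3],tcp_rot=v[3:]); C=cam("wrist",s)
im=cv2.imread("pics/w4_raw.png"); hsv=cv2.cvtColor(im,cv2.COLOR_BGR2HSV)
c=im[90:180,280:400]; cv2.imwrite("pics/lock4.png",cv2.resize(c,None,fx=6,fy=6,interpolation=cv2.INTER_CUBIC))
br=((hsv[...,0]>8)&(hsv[...,0]<28)&(hsv[...,1]>90)); br[:, :290]=0; br[:,365:]=0; br[:95]=0; br[180:]=0
n,l,st,ce=cv2.connectedComponentsWithStats(br.astype(np.uint8)); i=1+np.argmax(st[1:,4]); cn,_=cv2.findContours((l==i).astype(np.uint8),0,1)
hull=cv2.convexHull(np.vstack(cn))[:,0]; P=np.array([toplane("wrist",*p,86.5,C=C) for p in hull])[:,:2]
A=np.c_[2*P,np.ones(len(P))]; x=np.linalg.lstsq(A,(P**2).sum(1),rcond=None)[0]; print("disc",x[:2],"dia",2*np.sqrt(x[2]+x[:2]@x[:2]), cv2.minAreaRect(hull))
g=cv2.cvtColor(im,cv2.COLOR_BGR2GRAY); m=np.zeros_like(br)
dk=(g<60); dk[:108]=0; dk[162:]=0; dk[:,:312]=0; dk[:,342:]=0
yy,xx=np.nonzero(dk); Q=np.array([toplane("wrist",a,b,86.5,C=C) for a,b in zip(xx,yy)])[:,:2]
print(len(xx),"slot c",Q.mean(0),"ext"); w,V=np.linalg.eigh(np.cov(Q.T)); d=V[:,1]*np.sign(V[1,1]); print("slot yaw",np.arctan2(d[1],d[0]), np.ptp(Q@V[:,1]),np.ptp(Q@V[:,0]), (Q@d).min(),(Q@d).max())
for k,(a,b) in dict(s1=(236,67),s2=(370,24),s3=(409,198),s4=(289,233)).items(): print(k,toplane("wrist",a,b,78.5,C=C)[:2])
E
```

```text
disc [488.78977047 -16.6020498 ] dia 37.777487166361226 ((326.7000427246094, 134.60000610351562), (57.24333572387695, 58.58498001098633), 26.56505012512207)
350 slot c [488.88931144 -15.86340658] ext
slot yaw 1.3194198100675107 26.13803046416791 11.074769637749625 92.73299090881437 118.87102137298228
s1 [442.64588028  39.22187666]
s2 [532.2374153   42.21628831]
s3 [535.12890763 -73.34072096]
s4 [445.57632702 -76.59038308]
```

View pics/lock4.png

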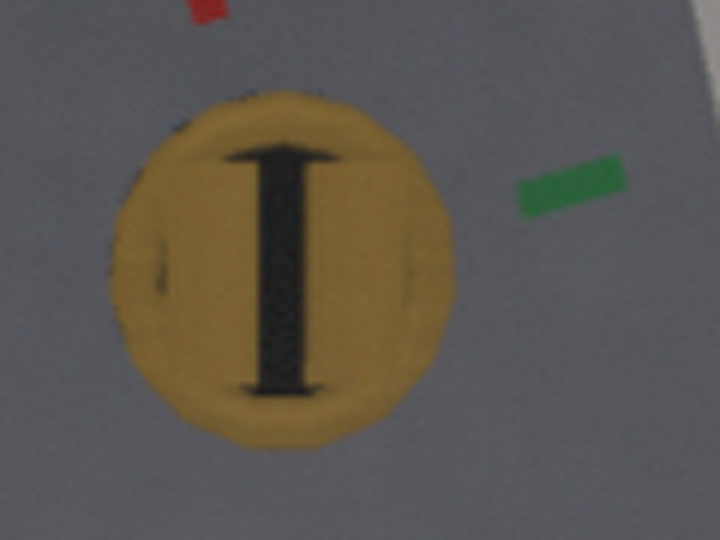

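```bash
python3 - <<'E'
from h import *
p=viewer.camera_params("wrist");C=(np.array(p['intrinsics']),np.array(p['T_tool_cam']))
for c in (-4,-2,0):
  for zt in(-10,-6.3):
    print(c,zt,[proj([c+s*28,b*9,zt],C).round(1).tolist() for s,b in((1,1),(1,-1),(-1,1))], proj([c+28,0,zt+40],C).round(1).tolist())
im=cv2.imread("pics/w4_raw.png")[235:440,270:375]; cv2.imwrite("pics/hand4.png",cv2.resize(im,None,fx=2.9,fy=2.9,interpolation=cv2.INTER_CUBIC))
print(delta([488.9,-16.2,210],1.319))
E
```

```text
-4 -10 [[347.3, 288.2], [286.8, 288.2], [344.2, 442.4]] [318.1, 248.4]
-4 -6.3 [[346.5, 283.4], [287.8, 283.4], [343.6, 434.2]] [318.2, 245.7]
-2 -10 [[347.4, 281.9], [286.7, 281.9], [344.3, 437.5]] [318.1, 243.5]
-2 -6.3 [[346.7, 277.3], [287.7, 277.3], [343.7, 429.4]] [318.2, 240.9]
0 -10 [[347.5, 275.6], [286.5, 275.6], [344.4, 432.6]] [318.1, 238.6]
0 -6.3 [[346.8, 271.2], [287.5, 271.2], [343.8, 424.6]] [318.2, 236.1]
(array([64.59564537,  7.02825846, 27.8100905 ]), array([0.76846765, 0.17536795, 0.48241389]))
```

View pics/hand4.png

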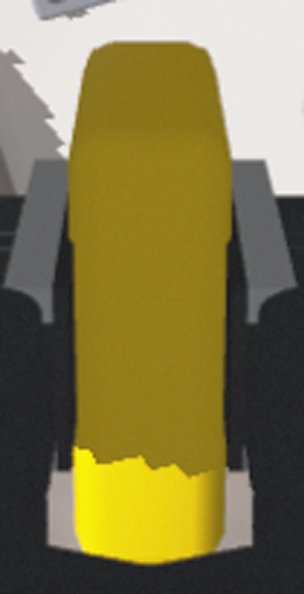

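```bash
python3 -m inch '[[0.1,34,3.5,10,0.4,0,0],[0.1,34,3.5,10,0.4,0,0.3],[0.1,0,0,8,0,0,0],[0.1,0,0,0,0,0,0]]'; python3 - <<'E'
from h import *
print(delta([489.8,-12.5,182],1.319))
E
```

```text
clock: 8.6
eef_pos: [489.9, -11.6, 210.2]
tcp_rot: [3.141, 0.003, 1.31]
contact_force: [0.3, 0.5, -0.3]
opening: 0.201
(array([-0.83726452,  0.16243894, 28.18618612]), array([ 0.04714309,  0.18986161, -0.50501471]))
```

```bash
python3 -m inch '[[0.1,-0.8,0,15,0,0.2,-0.5],[0.1,0,0,13,0,0,0],[0.1,0,0,6,0,0,0],[0.1,0,0,0,0,0,0]]'; python3 - <<'E'
from h import *
print(delta([489.8,-12.5,176],1.319))
s=snap("side","s5",(225,190,325,265),8); print(s['eef_pos'],s['tcp_rot']); snap("scene","c5",(300,160,400,235),8); s=r.sense(); print(s['eef_pos'],s['tcp_rot'])
E
```

```text
clock: 9.0
eef_pos: [489.1, -14.0, 176.0]
tcp_rot: [3.14, 0.0, 1.313]
contact_force: [0.2, 0.1, -0.6]
opening: 0.196
(array([ 1.64670462,  0.26180588, -0.03057087]), array([ 0.09033269,  0.01295057, -0.34753861]))
[489.12696257 -14.02551501 175.96938055] [3.14001537e+00 2.21246973e-04 1.31293413e+00]
[489.6948065  -13.92134378 176.74607428] [ 3.13881534e+00 -1.18837384e-04  1.31329167e+00]
```

View pics/s5.png

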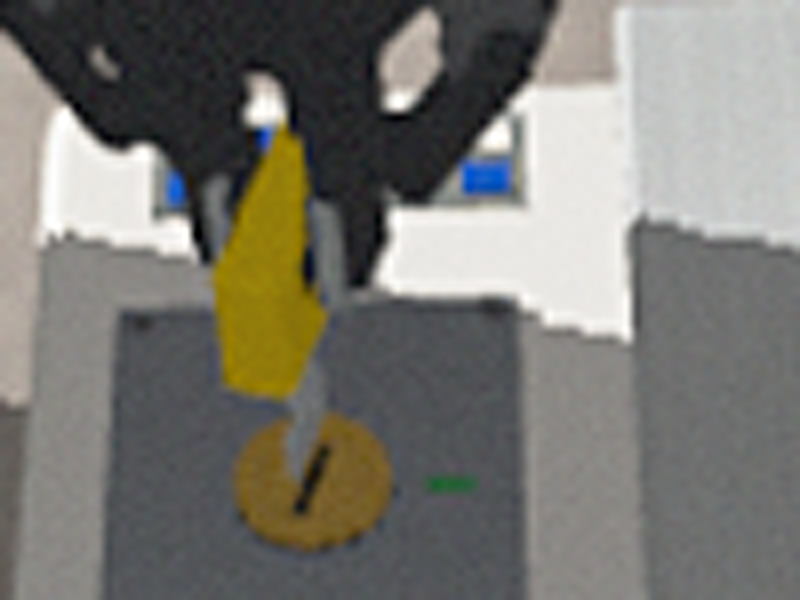

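View pics/c5.png

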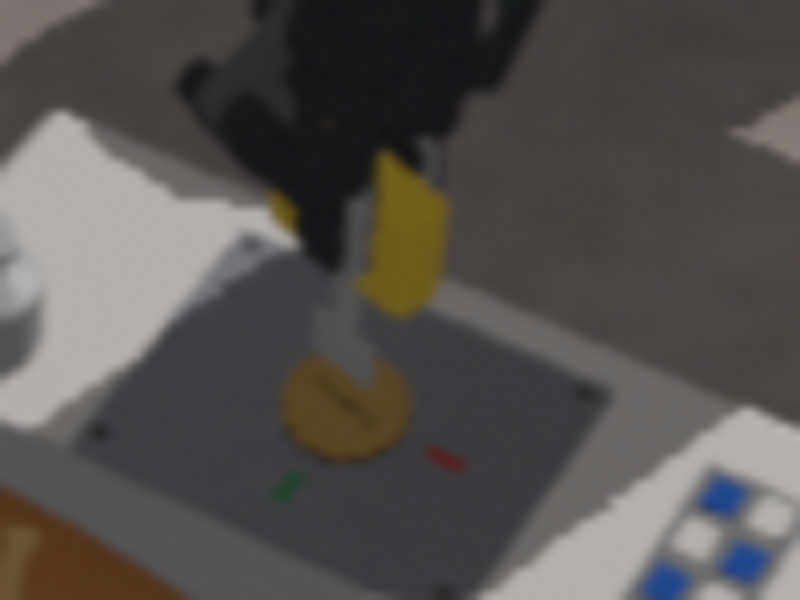

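```bash
python3 - <<'E'
from h import *
f=lambda n,u,v,z,o: toplane(n,(u+.5)/8+o[0]-.5,(v+.5)/8+o[1]-.5,z)[:2].round(1)
a=np.array([.249,.969]);
S=(225,190);Cc=(300,160)
for n,o,pts in (("side",S,dict(slot_near=(300,513,86.5),slot_far=(326,447,86.5),blade_near=(293,483,98.5),disc=(313,482,86.5))),("scene",Cc,dict(slot_far=(378,428,86.5),slot_near=(313,375,86.5),blade_far=(375,388,98.5),blade_near=(315,345,98.5),disc=(345,405,86.5)))):
    for k,(u,v,z) in pts.items():
        P=f(n,u,v,z,o); print(n,k,P,"along",(P@a).round(1),"across",(P@[a[1],-a[0]]).round(1))
E
```

```text
side slot_near [485.7 -29.3] along 92.5 across 477.9
side slot_far [491.2  -8.2] along 114.4 across 478.0
side blade_near [485.  -29.7] along 92.0 across 477.4
side disc [488.4 -19.5] along 102.7 across 478.1
scene slot_far [493.   -2.6] along 120.2 across 478.4
scene slot_near [485.6 -29.5] along 92.3 across 477.9
scene blade_far [489.5  -6.6] along 115.5 across 476.0
scene blade_near [484.6 -30.1] along 91.5 across 477.1
scene disc [490.6 -15.4] along 107.2 across 479.2
```

Averaging the two views puts the blade about 1 to 1.5 mm short along the slot and 0.5 mm off across it. I'll correct that and go down gently.

```bash
python3 -m inch '[[0.1,1.5,0.5,3,0.1,0,-0.3],[0.1,0,0,4,0,0,0],[0.1,0,0,1,0,0,0]]'; python3 - <<'E'
from h import *
print(delta([489.8,-12.5,157.2],1.319))
s=r.sense(); print(s['contact_force'],s['wrist_torque'])
E
```

```text
clock: 9.4
eef_pos: [491.6, -12.7, 169.6]
tcp_rot: [3.138, -0.001, 1.318]
contact_force: [0.8, 0.3, -0.9]
opening: 0.197
(array([-0.2609924 , -1.83759559, 12.35303567]), array([ 0.19130721, -0.0366939 , -0.03840765]))
[ 0.8473509   0.27313085 -0.92209252] [-0.02175477  0.01514126  0.06059849]
```

```bash
python3 -m inch '[[0.1,0,-1.3,1,0.1,0,0]]';python3 -m inch '[[0.1,0,0,0.5,0,0,0]]'; python3 -m inch '[[0.1,0,0,0.5,0,0,0]]'; python3 - <<'E'
from h import *
print(delta([489.8,-12.5,157.2],1.319))
s=snap("side","s6",(225,190,325,265),8);  print(delta([489.8,-12.5,157.2],1.319));snap("scene","c6",(300,160,400,235),8); print(delta([489.8,-12.5,157.2],1.319))
a=cv2.imread("pics/s6.png");b=cv2.imread("pics/c6.png");cv2.imwrite("pics/b6.png",np.hstack([a[200:,150:550],b[200:,200:600]]))
E
```

```text
clock: 9.5
eef_pos: [490.5, -12.4, 168.5]
tcp_rot: [3.14, -0.001, 1.318]
contact_force: [-0.1, -0.4, -0.2]
opening: 0.197
clock: 9.6
eef_pos: [490.3, -12.3, 168.0]
tcp_rot: [3.14, -0.001, 1.318]
contact_force: [-0.5, 0.1, -1.2]
opening: 0.201
clock: 9.7
eef_pos: [490.3, -12.3, 167.5]
tcp_rot: [3.14, -0.001, 1.318]
contact_force: [0.7, 0.7, -1.0]
opening: 0.194
(array([-0.34852545, -0.48466993, 10.26838375]), array([ 0.09158047, -0.03799814, -0.03373553]))
(array([-0.30943149, -0.39892544, 10.15762109]), array([ 0.07882137, -0.03457424, -0.03616354]))
(array([-0.31277463, -0.43629007, 10.21571489]), array([ 0.08353779, -0.03511017, -0.03452498]))
```

View pics/b6.png

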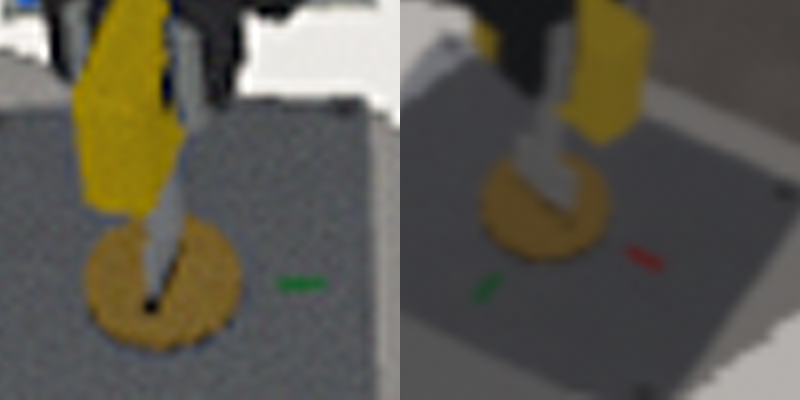

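The blade now hangs 3–4 mm over the slot and lines up with it in both views. Going down.

```bash
python3 -m inch '[[0.1,-0.2,-0.2,2,0,0,0],[0.1,0,0,1,0,0,0]]'; python3 -m inch '[[0.1,0,0,1.5,0,0,0]]'; python3 -m inch '[[0.1,0,0,1.5,0,0,0]]'
```

```text
clock: 10.0
eef_pos: [490.1, -12.4, 164.4]
tcp_rot: [3.14, -0.001, 1.318]
contact_force: [-0.3, 0.0, -0.3]
opening: 0.196
clock: 10.1
eef_pos: [490.2, -12.5, 162.9]
tcp_rot: [3.14, -0.001, 1.318]
contact_force: [-0.4, -0.5, -0.6]
opening: 0.191
clock: 10.2
eef_pos: [490.2, -12.5, 161.2]
tcp_rot: [3.14, -0.001, 1.318]
contact_force: [-0.4, 0.5, -1.5]
opening: 0.195
```

```bash
python3 -m inch '[[0.1,0,0,1.5,0,0,0]]'; python3 -m inch '[[0.1,0,0,1.2,0,0,0]]';python3 -m inch '[[0.1,0,0,1,0,0,0]]';python3 -m inch '[[0.1,0,0,0.8,0,0,0]]'
```

```text
clock: 10.3
eef_pos: [490.2, -12.5, 159.6]
tcp_rot: [3.14, -0.001, 1.318]
contact_force: [0.2, 0.5, -0.9]
opening: 0.198
clock: 10.4
eef_pos: [490.2, -12.5, 158.2]
tcp_rot: [3.14, -0.001, 1.318]
contact_force: [0.6, -0.1, -0.4]
opening: 0.197
clock: 10.5
eef_pos: [490.2, -12.5, 157.0]
tcp_rot: [3.14, -0.001, 1.318]
contact_force: [-0.6, -0.4, 4.2]
opening: 0.199
clock: 10.6
eef_pos: [490.4, -12.4, 156.8]
tcp_rot: [3.14, -0.001, 1.318]
contact_force: [-4.0, -0.2, 15.8]
opening: 0.201
```

The floor is met at TCP z 157.0, where 157.2 was predicted, so the blade is fully in. I'll ease the pressure off and start turning. The key's axis is about 3.9 mm behind the TCP along tool x, so each turn gets a y shift to compensate.

```bash
python3 -m inch '[[0.1,0,0,-0.4,0,0,0]]'; cat > st.py <<'E'
from h import *
s=r.sense(); print("F",s['contact_force'].round(1),"M",s['wrist_torque'].round(3),"pos",s['eef_pos'].round(1),"rot",s['tcp_rot'].round(4),"t",round(s['clock'],2))
E
python3 st.py; python3 -m inch '[[0.1,0,0.3,0,0,0,4]]' >/dev/null; python3 st.py;python3 -m inch '[[0.1,0,0.3,0,0,0,4]]'>/dev/null; python3 st.py;python3 -m inch '[[0.1,0,0.3,0,0,0,4]]'>/dev/null; python3 st.py
```

```text
clock: 10.7
eef_pos: [490.4, -12.4, 157.4]
tcp_rot: [3.14, -0.001, 1.318]
contact_force: [-0.5, 0.4, -1.3]
opening: 0.197
F [-0.5  0.4 -1.3] M [-0.022  0.153  0.029] pos [490.4 -12.4 157.4] rot [ 3.1397e+00 -8.0000e-04  1.3183e+00] t 10.7
F [-2.5  2.1  0. ] M [0.296 0.529 0.019] pos [490.2 -12.4 157.4] rot [ 3.1408e+00 -9.0000e-04  1.2479e+00] t 10.8
F [-2.   2.1  1.1] M [0.373 0.448 0.002] pos [489.8 -12.3 157.2] rot [-3.1409e+00 -8.0000e-04  1.1752e+00] t 10.9
F [0.2 0.3 0.7] M [-0.009 -0.018  0.079] pos [490.  -12.3 157.2] rot [-3.1406e+00 -7.0000e-04  1.1026e+00] t 11.0
```

```bash
cat > tn.py <<'E'
from h import *
import sys
st=float(sys.argv[1]); s=r.sense(); y=s['tcp_rot'][2]-np.deg2rad(st); c=3.9
d,rv=delta([489.3+c*np.cos(y),-16.2+c*np.sin(y),157.3],y)
print("F",s['contact_force'].round(1),"M",s['wrist_torque'].round(3),"yaw",s['tcp_rot'].round(4)[2],"t",round(s['clock'],2),"next",d.round(2),rv.round(2))
E
python3 tn.py 5
```

```text
F [0.2 0.3 0.7] M [-0.009 -0.018  0.079] yaw 1.1026 t 11.0 next [ 0.09  1.49 -0.1 ] [-0.06 -0.04  5.  ]
```

```bash
python3 -m inch '[[0.1,0,1,0,0,0,5]]' >/dev/null; python3 tn.py 5; python3 -m inch '[[0.1,0,1,0,0,0,5]]' >/dev/null; python3 tn.py 5
```

```text
F [-2.5  1.4  1.8] M [0.222 0.447 0.051] yaw 1.0122 t 11.1 next [ 0.18  1.2  -0.14] [-0.11 -0.02  5.  ]
F [-1.1  2.2  2.7] M [0.353 0.453 0.04 ] yaw 0.9212 t 11.2 next [ 0.26  1.   -0.15] [-0.16  0.    5.  ]
```

```bash
python3 -m inch '[[0.1,0.2,0.9,0,-0.1,0,5]]' >/dev/null; python3 tn.py 5; python3 -m inch '[[0.1,0.2,0.8,0,-0.1,0,5]]' >/dev/null; python3 tn.py 5;  python3 -m inch '[[0.1,0.2,0.8,0,-0.1,0,5]]' >/dev/null; python3 tn.py 5; python3 -m inch '[[0.1,0.2,0.7,0,-0.1,0,5]]' >/dev/null; python3 tn.py 4
```

```text
F [-1.9  2.   3.3] M [0.247 0.616 0.049] yaw 0.8302 t 11.3 next [ 0.23  0.92 -0.17] [-0.13  0.04  5.  ]
F [-2.5  1.5  3.1] M [0.224 0.484 0.06 ] yaw 0.7391 t 11.4 next [ 0.25  0.91 -0.15] [-0.07  0.08  5.  ]
F [-2.3  1.   2.2] M [0.246 0.419 0.075] yaw 0.6481 t 11.5 next [ 0.28  0.85 -0.14] [-0.01  0.11  5.  ]
F [-1.3  1.5  2. ] M [0.305 0.358 0.027] yaw 0.5571 t 11.6 next [ 0.33  0.78 -0.14] [0.06 0.14 4.  ]
```

```bash
python3 -m inch '[[0.1,0.2,0.8,0,0,0,4]]' >/dev/null; python3 tn.py 4; python3 -m inch '[[0.1,0.2,0.7,0,0,0.1,4]]' >/dev/null; python3 tn.py 3; python3 - <<'E'
from h import *
snap("side","s7",(225,190,325,265),8)
E
python3 tn.py 3
```

```text
F [-1.7  1.2  1.8] M [0.431 0.357 0.03 ] yaw 0.4836 t 11.7 next [ 0.35  0.61 -0.13] [0.03 0.16 4.  ]
F [-1.8  0.7  2.5] M [0.181 0.44  0.06 ] yaw 0.4109 t 11.8 next [ 0.42  0.48 -0.16] [-0.   0.1  3. ]
F [-2.7  1.4  2. ] M [0.306 0.447 0.057] yaw 0.4066 t 11.85 next [ 0.43  0.45 -0.13] [-0.   0.1  3. ]
```

View pics/s7.png

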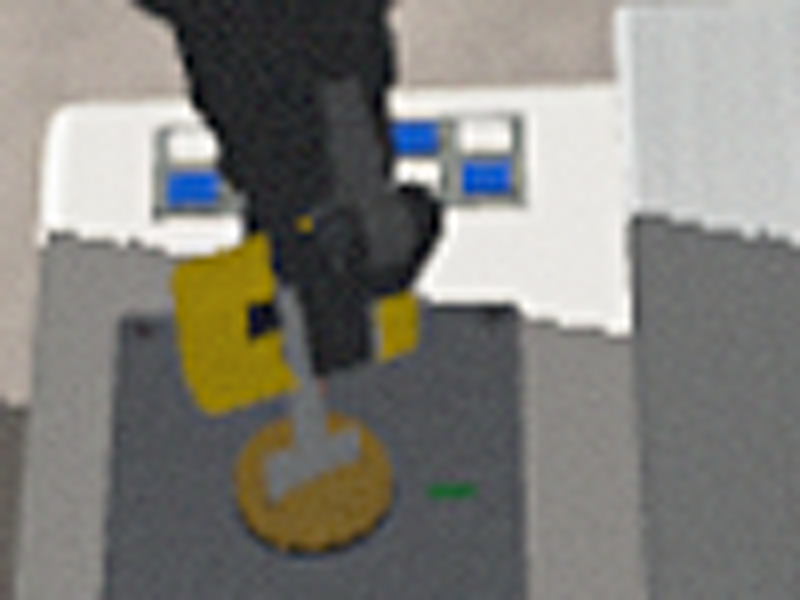

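The key turns with the wrist and the blade is still down in the slot. I'm continuing with smaller steps.

```bash
python3 -m inch '[[0.1,0.2,0.5,0,0,0.1,3]]' >/dev/null; python3 tn.py 3; python3 -m inch '[[0.1,0.2,0.5,0,0,0.1,3]]' >/dev/null; python3 tn.py 3; python3 -m inch '[[0.1,0.2,0.5,0,0,0,3]]' >/dev/null; python3 tn.py 3; python3 -m inch '[[0.1,0.2,0.5,0,0,0,3]]' >/dev/null; python3 tn.py 2
```

```text
F [-2.7  1.3  3.1] M [0.168 0.409 0.045] yaw 0.3547 t 11.95 next [ 0.51  0.39 -0.15] [-0.03  0.04  3.  ]
F [-2.5  0.3  2.5] M [0.197 0.439 0.047] yaw 0.3017 t 12.05 next [ 0.62  0.28 -0.2 ] [-0.05 -0.02  3.  ]
F [-2.2  2.1  1.9] M [0.315 0.408 0.108] yaw 0.2488 t 12.15 next [ 0.61  0.16 -0.13] [-0.07  0.    3.  ]
F [-1.5  1.8  1.4] M [0.284 0.332 0.072] yaw 0.1958 t 12.25 next [ 0.61 -0.06 -0.13] [-0.09  0.03  2.  ]
```

```bash
python3 -m inch '[[0.1,0.2,0.4,0,0,0,2]]' >/dev/null; python3 tn.py 2; python3 -m inch '[[0.1,0.2,0.4,0,0,0,2]]' >/dev/null; python3 tn.py 1
```

```text
F [-1.8  1.2  2. ] M [0.278 0.306 0.104] yaw 0.1603 t 12.35 next [ 0.57 -0.12 -0.11] [-0.12  0.06  2.  ]
F [-0.7  0.9  0.8] M [0.364 0.259 0.082] yaw 0.1256 t 12.45 next [ 0.55 -0.25 -0.13] [-0.13  0.09  1.  ]
```

```bash
for i in 1; do :; done; python3 -m inch '[[0.1,0.2,-0.1,0,0,0,1]]' >/dev/null; python3 tn.py 1; python3 -m inch '[[0.1,0.2,-0.1,0,0,0,1]]' >/dev/null; python3 tn.py 1; python3 -m inch '[[0.1,0.1,-0.1,0,0,0,1]]' >/dev/null; python3 tn.py 1
```

```text
F [-1.5 -1.5  2.1] M [-0.145  0.269  0.123] yaw 0.1084 t 12.55 next [ 0.48 -0.12 -0.14] [-0.13  0.11  1.  ]
F [-0.7 -1.7  1.2] M [-0.308  0.336  0.108] yaw 0.0915 t 12.65 next [ 0.43 -0.09 -0.14] [-0.1   0.13  1.  ]
F [-1.5 -0.9  1.4] M [-0.246  0.301  0.098] yaw 0.0738 t 12.75 next [ 0.42 -0.07 -0.15] [-0.08  0.14  1.  ]
```

```bash
python3 -m inch '[[0.1,0.1,0,0,0,0,0.8]]' >/dev/null; python3 tn.py 1; python3 -m inch '[[0.1,0.1,0,0,0,0,0.8]]' >/dev/null; python3 tn.py 1; python3 -m inch '[[0.1,0.1,0,0,0,0,0.8]]' >/dev/null; python3 tn.py 1
```

```text
F [-1.6 -1.3  1.7] M [-0.179  0.37   0.105] yaw 0.0592 t 12.85 next [ 0.42 -0.1  -0.15] [-0.07  0.15  1.  ]
F [-2.  -1.3  2.7] M [-0.203  0.368  0.047] yaw 0.0445 t 12.95 next [ 0.38 -0.11 -0.17] [-0.06  0.17  1.  ]
F [-1.6 -0.5  2.3] M [-0.234  0.385  0.092] yaw 0.0296 t 13.05 next [ 0.33 -0.11 -0.16] [-0.06  0.17  1.  ]
```

```bash
python3 -m inch '[[0.1,0.1,0,0,0,0,0.8]]' >/dev/null; python3 tn.py 1; python3 -m inch '[[0.1,0.1,0,0,0,0,0.8]]' >/dev/null; python3 tn.py 1; python3 -m inch '[[0.1,0.1,0,0,0,0,0.8]]' >/dev/null; python3 tn.py 1
```

```text
F [-2.2 -1.9  1.7] M [-0.277  0.453  0.109] yaw 0.0146 t 13.15 next [ 0.32 -0.09 -0.17] [-0.05  0.19  1.  ]
F [-3.  -0.6  1.9] M [-0.301  0.423  0.125] yaw -0.0005 t 13.25 next [ 0.31 -0.11 -0.18] [-0.04  0.2   1.  ]
F [-2.3 -1.2  2.5] M [-0.394  0.445  0.1  ] yaw -0.0157 t 13.35 next [ 0.25 -0.11 -0.18] [-0.03  0.21  1.  ]
```

```bash
python3 -m inch '[[0.1,0.1,0,0,0,0,0.8]]' >/dev/null; python3 tn.py 1; python3 -m inch '[[0.1,0.1,0,0,0,0,0.8]]' >/dev/null; python3 tn.py 1
```

```text
F [-1.7 -1.6  2.8] M [-0.398  0.498  0.078] yaw -0.0309 t 13.45 next [ 0.23 -0.13 -0.19] [-0.02  0.22  1.  ]
F [-2.  -2.   2.2] M [-0.451  0.514  0.141] yaw -0.046 t 13.55 next [ 0.22 -0.12 -0.19] [-0.01  0.23  1.  ]
```

```bash
python3 -m inch '[[0.1,0,0,0,0,0,0.6]]' >/dev/null; python3 tn.py 1; python3 -m inch '[[0.1,0,0,0,0,0,0.6]]' >/dev/null; python3 tn.py 1
```

```text
F [-2.7 -1.6  1.9] M [-0.353  0.468  0.133] yaw -0.0576 t 13.65 next [ 0.23 -0.12 -0.2 ] [-0.    0.24  1.  ]
F [-3.3 -2.1  2.8] M [-0.471  0.497  0.118] yaw -0.0689 t 13.75 next [ 0.21 -0.12 -0.17] [0.01 0.23 1.  ]
```

```bash
python3 -m inch '[[0.1,0,0,0,0,0,0.6]]' >/dev/null; python3 tn.py 1
```

```text
F [-3.2 -1.1  2.6] M [-0.471  0.492  0.091] yaw -0.0803 t 13.85 next [ 0.2  -0.1  -0.18] [0.01 0.23 1.  ]
```

```bash
python3 -m inch '[[0.1,0.1,0,0,0,0.1,0.7]]' >/dev/null; python3 tn.py 1; python3 -m inch '[[0.1,0.1,0,0,0,0,0.7]]' >/dev/null; python3 tn.py 1
```

```text
F [-3.6 -2.1  3.2] M [-0.469  0.673  0.042] yaw -0.0934 t 13.95 next [ 0.24 -0.11 -0.2 ] [0.02 0.15 1.  ]
F [-3.2 -2.7  3.5] M [-0.483  0.665  0.078] yaw -0.1067 t 14.05 next [ 0.25 -0.12 -0.21] [0.03 0.16 1.  ]
```

```bash
python3 -m inch '[[0.1,0,0,0,0,0.1,0.7]]' >/dev/null; python3 tn.py 1; python3 -m inch '[[0.1,0,0,0,0,0,0.7]]' >/dev/null; python3 tn.py 1
```

```text
F [-2.8 -2.4  4.8] M [-0.503  0.645  0.089] yaw -0.12 t 14.15 next [ 0.34 -0.11 -0.2 ] [0.03 0.07 1.  ]
F [-2.4 -2.4  3.2] M [-0.586  0.584  0.071] yaw -0.1333 t 14.25 next [ 0.38 -0.1  -0.19] [0.04 0.06 1.  ]
```

```bash
python3 -m inch '[[0.1,0,0,0,0,0.1,0.7]]' >/dev/null; python3 tn.py 1
```

```text
F [-3.4 -2.1  2.7] M [-0.626  0.777  0.136] yaw -0.1466 t 14.35 next [ 0.43 -0.11 -0.19] [ 0.04 -0.03  1.  ]
```

```bash
python3 -m inch '[[0.1,0.1,0,0,0,0,0.6]]' >/dev/null; python3 tn.py 1
```

```text
F [-3.7 -2.9  3.5] M [-0.558  0.739  0.154] yaw -0.1581 t 14.45 next [ 0.45 -0.11 -0.21] [ 0.05 -0.03  1.  ]
```

```bash
python3 -m inch '[[0.1,0.1,0,0,0,0,0.6]]' >/dev/null; python3 tn.py 1
```

```text
F [-3.3 -2.   4.1] M [-0.489  0.719  0.182] yaw -0.1694 t 14.55 next [ 0.44 -0.11 -0.2 ] [ 0.05 -0.02  1.  ]
```

```bash
python3 -m inch '[[0.1,0.1,0,0,0,0,0.6]]' >/dev/null; python3 tn.py 1
```

```text
F [-4.  -2.3  4.4] M [-0.588  0.819  0.231] yaw -0.1806 t 14.65 next [ 0.42 -0.11 -0.22] [ 0.06 -0.01  1.  ]
```

```bash
python3 -m inch '[[0.1,0,0,0,0,0,0]]' >/dev/null; python3 tn.py 1;  python3 -m inch '[[0.1,0,0,0,0,0,0]]' >/dev/null; python3 tn.py 1; 
```

```text
F [-2.3 -3.5  4.1] M [-0.513  0.734  0.204] yaw -0.1811 t 14.75 next [ 0.44 -0.11 -0.2 ] [ 0.06 -0.    1.  ]
F [-3.  -2.   4.6] M [-0.602  0.705  0.256] yaw -0.1809 t 14.85 next [ 0.42 -0.1  -0.18] [ 0.06 -0.01  1.  ]
```

```bash
python3 - <<'E'
from h import *
snap("side","s8",(225,190,325,265),8); print(r.sense()['wrist_torque']); snap("scene","c8",(300,160,400,235),8); print(r.sense()['wrist_torque'])
a=cv2.imread("pics/s8.png");b=cv2.imread("pics/c8.png");cv2.imwrite("pics/b8.png",np.hstack([a[150:,100:500],b[150:,200:600]]))
E
```

```text
[-0.55603718  0.75854241  0.22296831]
[-0.54756167  0.74672433  0.25979612]
```

View pics/b8.png

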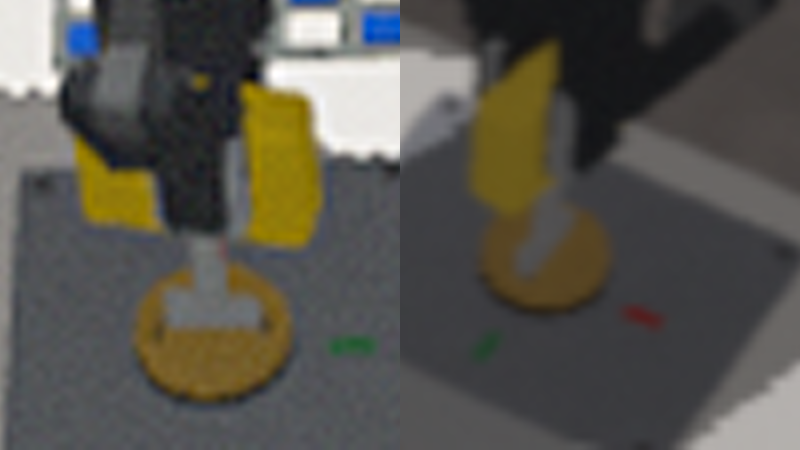

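The moment rose from its 0.08 plateau to about 0.23 N m and held there for about 0.4 s. The slot now points at the green mark. I'll ease the key back into its play, without moving the lock, and withdraw.

```bash
python3 -m inch '[[0.1,0,-0.1,0,0,0,-2],[0.1,0,-0.2,0,0,0,-2]]' >/dev/null; python3 tn.py 0;  python3 -m inch '[[0.1,0,-0.1,-0.5,0,0,-1.5]]' >/dev/null; python3 tn.py 0
```

```text
F [-0.8 -2.4  2.3] M [-0.294  0.309 -0.012] yaw -0.1102 t 15.15 next [ 0.06  0.07 -0.2 ] [ 0.03 -0.05 -0.  ]
F [ 0.6  0.2 -0.6] M [-0.088 -0.005 -0.074] yaw -0.083 t 15.25 next [-0.42  0.36  0.23] [-0.01 -0.11  0.  ]
```

```bash
python3 -m inch '[[0.1,0,0,-1,0,0,0],[0.1,0,0,-3,0,0,0]]' >/dev/null; python3 tn.py 0;  python3 -m inch '[[0.1,0,0,-4,0,0,0],[0.1,0,0,-8,0,0,0],[0.1,0,0,-10,0,0,0],[0.1,0,0,-15,0,0,0],[0.1,0,0,-15,0,0,0],[0.1,0,0,0,0,0,0]]' ; python3 tn.py 0
python3 - <<'E'
from h import *
snap("side","s9",(225,180,325,285),7)
E
```

```text
F [-0.7 -1.1 -0.7] M [-0.375  0.106  0.067] yaw -0.0833 t 15.45 next [-0.73  0.56  3.87] [-0.03 -0.13  0.  ]
clock: 16.05
eef_pos: [495.5, -15.4, 218.9]
tcp_rot: [-3.139, -0.007, -0.086]
contact_force: [0.2, 0.9, -0.6]
opening: 0.197
F [ 0.2  0.9 -0.6] M [0.    0.044 0.058] yaw -0.0857 t 16.05 next [-2.58  1.45 61.6 ] [-0.13 -0.38  0.  ]
```

View pics/s9.png

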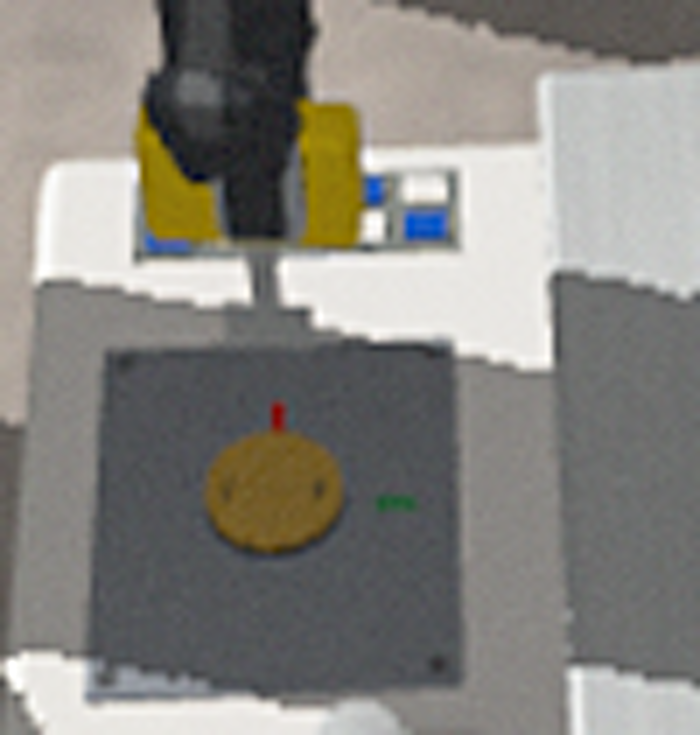

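The key is clear and the lock is turned. I'll take one wrist look at the slot's final direction.

```bash
python3 -m inch '[[0.1,-30,0,-8,0,0,0],[0.1,-30,0,-8,0,0,0],[0.1,-10,0,0,0,0,0],[0.1,0,0,0,0,0,0]]'; python3 - <<'E'
from h import *
s=snap("wrist","w10"); np.save("w10.npy",np.r_[s['eef_pos'],s['tcp_rot']]); print(s['eef_pos'],s['tcp_rot'])
E
```

```text
clock: 16.5
eef_pos: [423.0, -9.1, 232.4]
tcp_rot: [-3.139, -0.005, -0.086]
contact_force: [-0.1, -0.6, -0.1]
opening: 0.197
[423.01534571  -9.11109474 232.40930037] [-3.13912562 -0.00505819 -0.0861196 ]
```

View pics/w10.png

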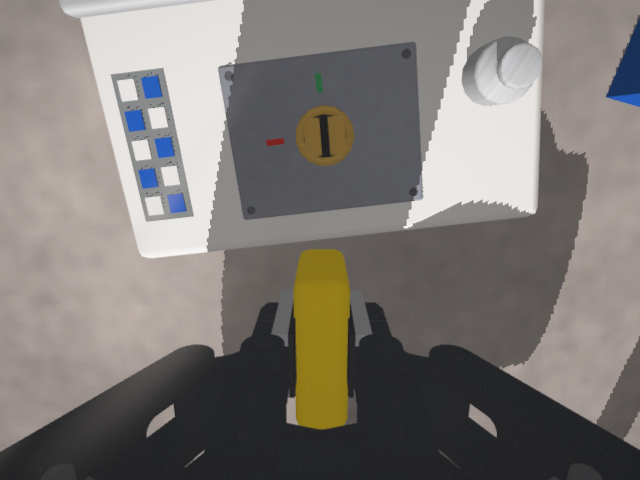

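```bash
python3 - <<'E'
from h import *
v=np.load("w10.npy"); C=cam("wrist",dict(eef_pos=v[:3],tcp_rot=v[3:]))
im=cv2.imread("pics/w10_raw.png"); g=cv2.cvtColor(im,cv2.COLOR_BGR2GRAY)
dk=(g<60); dk[:118]=0; dk[154:]=0; dk[:,:315]=0; dk[:,336:]=0
yy,xx=np.nonzero(dk); Q=np.array([toplane("wrist",a,b,86.5,C=C) for a,b in zip(xx,yy)])[:,:2]
w,V=np.linalg.eigh(np.cov(Q.T)); d=V[:,1]*np.sign(V[0,1]); print(len(xx),"slot c",Q.mean(0),"yaw",np.arctan2(d[1],d[0]))
# marks/screws -> scale yaw, and screw spacing scale for hatch height
sc=dict(a=(229,76),b=(406,54),c=(413,191),d=(251,210))
W={k:toplane("wrist",*p,74,C=C)[:2] for k,p in sc.items()}
for p,q in("da","cb"): print(np.arctan2(*(W[q]-W[p])[::-1]), np.linalg.norm(W[q]-W[p]))
v4=np.load("w4.npy");C4=cam("wrist",dict(eef_pos=v4[:3],tcp_rot=v4[3:]))
S=[toplane("wrist",a,b,79,C=C4)[:2] for a,b in((236,67),(370,24),(409,198),(289,233))]
for i,j in((0,1),(1,2),(2,3),(3,0)): print("start at 79:",np.linalg.norm(S[i]-S[j]))
W=[W[k] for k in "dabc"]; print("end at 74:",[np.linalg.norm(W[i]-W[(i+1)%4]).round(2) for i in range(4)], "per mm z ~0.4%")
k=[cv2.resize(im[100:170,290:370],None,fx=7,fy=7,interpolation=cv2.INTER_CUBIC)]; cv2.imwrite("pics/l10.png",k[0])
E
```

```text
281 slot c [489.06075067 -16.69726243] yaw 0.005170909246888973
0.027294898282538557 89.48338441187107
0.027398251969849366 89.02901881616262
start at 79: 89.49747083525764
start at 79: 115.42352277646839
start at 79: 89.4366606227939
start at 79: 115.59078908494384
end at 74: [np.float64(89.48), np.float64(115.49), np.float64(89.03), np.float64(115.5)] per mm z ~0.4%
```

View pics/l10.png

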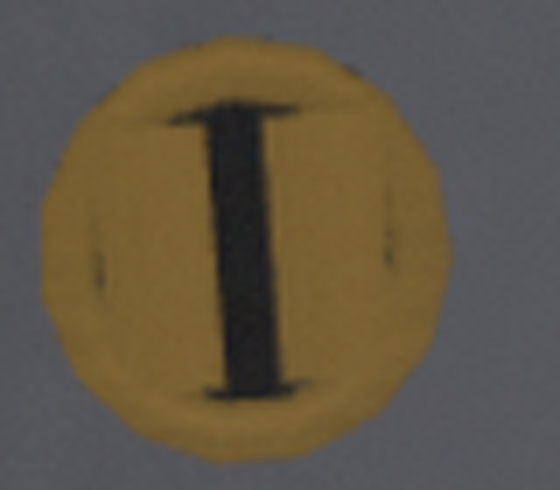

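The slot is at yaw 0.005 and the scale x-axis at 0.027–0.035, which agrees with the stop. The screw spacing fits the hatch at 74 mm. Now I'll take the key back to the holder, at the pose where I grasped it.

```bash
python3 - <<'E'
from h import *
print(delta([524.9,-293.9,225],-0.328))
E
```

```text
(array([125.19486739, 274.98567548,   7.50972953]), array([-0.18010573, -0.29775976, 13.85470283]))
```

```bash
python3 -m inch '[[0.1,18,39,1,0,0,0],[0.1,18,39,1,0,0,0],[0.1,18,39,1,0,0,0],[0.1,18,39,1,0,0,0],[0.1,18,39,1,0,0,0],[0.1,18,39,1,0,0,0],[0.1,0,0,0,0,0,7],[0.1,0,0,0,0,0,7]]'; python3 - <<'E'
from h import *
print(delta([524.9,-293.9,180],-0.328))
E
```

```text
clock: 17.35
eef_pos: [524.5, -265.2, 221.4]
tcp_rot: [-3.137, -0.01, -0.332]
contact_force: [0.1, -0.1, -1.5]
opening: 0.197
(array([ 9.32081251, 27.17718005, 41.41221932]), array([-0.26589599, -0.56424625, -0.24599963]))
```

```bash
python3 -m inch '[[0.1,9,26,10,0,0,0],[0.1,0,0,25,-0.2,-0.5,0],[0.1,0,0,6,0,0,0],[0.1,0,0,0,0,0,0]]'; python3 - <<'E'
from h import *
print(delta([524.9,-293.9,145],-0.328))
E
```

```text
clock: 17.75
eef_pos: [529.1, -297.2, 176.3]
tcp_rot: [-3.141, -0.002, -0.339]
contact_force: [-0.1, -0.1, -1.7]
opening: 0.199
(array([-5.09475208, -1.67038308, 31.24632317]), array([-0.05867021, -0.12834708, -0.60372509]))
```

```bash
python3 -m inch '[[0.1,-4.5,-1.5,15,0,-0.1,-0.6],[0.1,0,0,12,0,0,0],[0.1,0,0,0,0,0,0]]'; python3 - <<'E'
from h import *
print(delta([524.9,-293.9,140],-0.328))
a=snap("side","s11",(230,310,330,410),6); snap("scene","c11",(200,130,300,230),6);snap("wrist","w11")
print(delta([524.9,-293.9,140],-0.328))
a=cv2.imread("pics/s11.png");b=cv2.imread("pics/c11.png");cv2.imwrite("pics/b11.png",np.hstack([a[:,100:500],b[:,100:500]]))
E
```

```text
clock: 18.05
eef_pos: [527.3, -294.5, 149.4]
tcp_rot: [-3.141, -0.003, -0.327]
contact_force: [0.2, -1.1, -1.1]
opening: 0.199
(array([-2.47958668,  0.19341057,  9.42313383]), array([-0.05364894, -0.15856349,  0.06068221]))
(array([-3.33812656, -0.06189485, 11.08713137]), array([-0.02671195, -0.28983585,  0.05715284]))
```

View pics/b11.png

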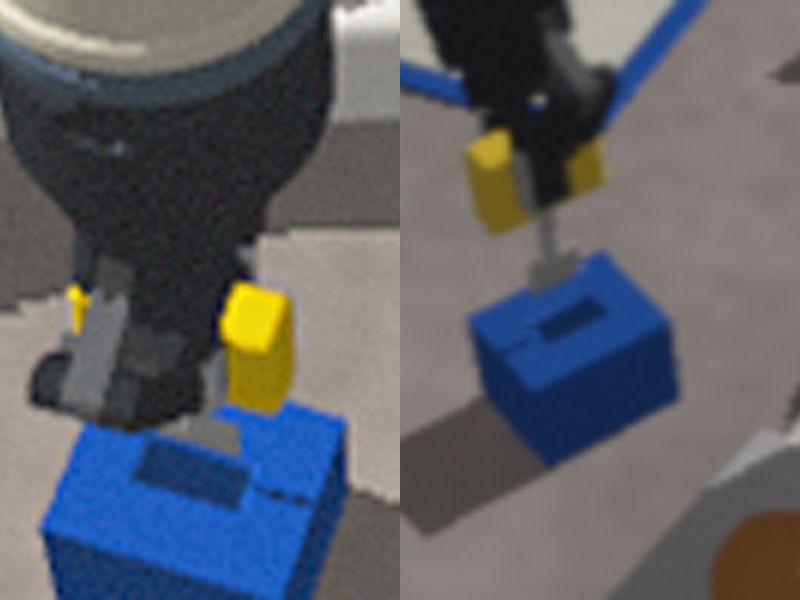

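```bash
python3 -m inch '[[0.1,-3,0,6,0,-0.2,0],[0.1,0,0,3,0,0,0],[0.1,0,0,1,0,0,0]]'; python3 -m inch '[[0.1,0,0,0.5,0,0,0]]'; python3 - <<'E'
from h import *
print(delta([524.9,-293.9,133],-0.328))
E
```

```text
clock: 18.5
eef_pos: [526.1, -294.5, 142.3]
tcp_rot: [3.141, -0.004, -0.327]
contact_force: [-0.6, -1.0, -1.1]
opening: 0.199
clock: 18.6
eef_pos: [526.0, -294.5, 141.8]
tcp_rot: [3.141, -0.004, -0.327]
contact_force: [-0.5, -0.0, -0.3]
opening: 0.199
(array([-1.30913492, -0.18930753,  8.76679389]), array([ 0.00674193, -0.25551053,  0.05473146]))
```

```bash
python3 -m inch '[[0.1,-1.1,-0.2,3,0,-0.2,0],[0.1,0,0,3,0,0,0],[0.1,-0.1,0,1,0,0,0]]'; python3 - <<'E'
from h import *
print(delta([524.9,-293.9,131],-0.328))
s=snap("side","s12",(230,310,330,410),6); print(s['contact_force']); snap("scene","c12",(200,130,300,230),6)
a=cv2.imread("pics/s12.png");b=cv2.imread("pics/c12.png");cv2.imwrite("pics/b12.png",np.hstack([a[:,100:500],b[:,100:500]]))
E
```

```text
clock: 18.9
eef_pos: [525.0, -294.0, 134.5]
tcp_rot: [3.141, -0.001, -0.327]
contact_force: [1.1, -0.4, -0.8]
opening: 0.194
(array([-0.16804424, -0.03057825,  3.4946211 ]), array([ 0.01212186, -0.06667426,  0.04943982]))
[ 1.05111928 -0.44772659 -0.84398632]
```

View pics/b12.png

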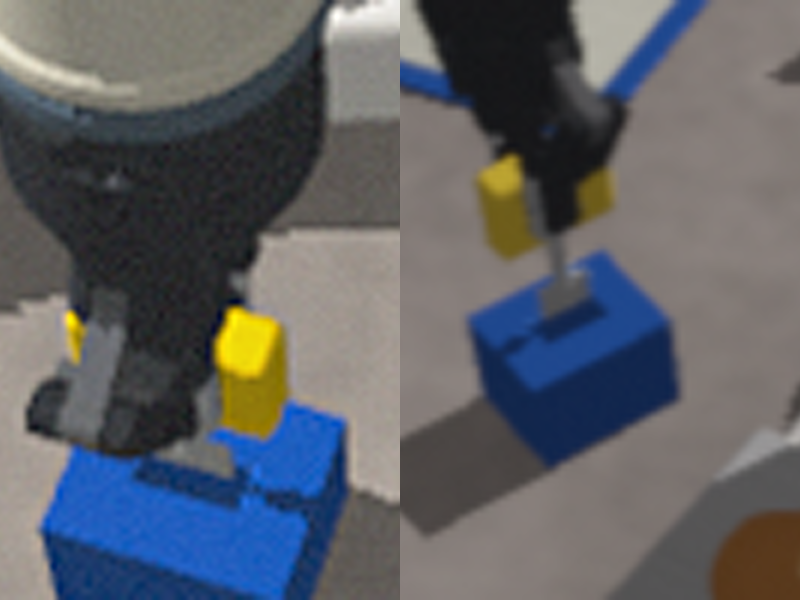

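In both views the blade is over the mouth. Lowering it.

```bash
python3 -m inch '[[0.1,-0.1,0,4,0,0,0]]';python3 -m inch '[[0.1,-0.1,0,4,0,0,0]]';python3 -m inch '[[0.1,0,0,4,0,0,0]]'; python3 -m inch '[[0.1,0,0,4,0,0,0]]'
```

```text
clock: 19.1
eef_pos: [525.3, -294.1, 130.9]
tcp_rot: [3.141, -0.002, -0.327]
contact_force: [-0.1, -0.1, -0.1]
opening: 0.198
clock: 19.2
eef_pos: [525.2, -294.1, 126.7]
tcp_rot: [3.141, -0.002, -0.327]
contact_force: [0.6, 0.2, -0.6]
opening: 0.194
clock: 19.3
eef_pos: [525.2, -294.2, 122.3]
tcp_rot: [3.141, -0.002, -0.327]
contact_force: [0.6, -0.8, -0.2]
opening: 0.198
clock: 19.4
eef_pos: [525.2, -294.1, 117.9]
tcp_rot: [3.141, -0.002, -0.327]
contact_force: [0.4, -0.0, -1.5]
opening: 0.196
```

Tip is about 10 mm inside the mouth with no contact.

```bash
python3 -m inch '[[0.1,0,0,6,0,0,0],[0.1,0,0,6,0,0,0]]';python3 -m inch '[[0.1,0,0,6,0,0,0],[0.1,0,0,5,0,0,0]]';python3 -m inch '[[0.1,-0.2,0,4,0,0,0]]'; python3 -m inch '[[0.1,0,0,3,0,0,0]]'
```

```text
clock: 19.6
eef_pos: [525.3, -294.2, 104.9]
tcp_rot: [3.141, -0.002, -0.327]
contact_force: [0.1, -0.0, -0.7]
opening: 0.201
clock: 19.8
eef_pos: [525.1, -294.0, 92.5]
tcp_rot: [3.141, -0.002, -0.327]
contact_force: [-0.0, -0.9, -0.4]
opening: 0.199
clock: 19.9
eef_pos: [524.8, -293.9, 87.9]
tcp_rot: [3.141, -0.001, -0.327]
contact_force: [0.3, 0.2, 0.3]
opening: 0.198
clock: 20.0
eef_pos: [524.6, -293.9, 84.3]
tcp_rot: [3.141, -0.001, -0.327]
contact_force: [-0.1, -0.1, -1.7]
opening: 0.197
```

```bash
python3 -m inch '[[0.1,0,0,1.2,0,0,0]]';python3 -m inch '[[0.1,0,0,1,0,0,0]]';python3 -m inch '[[0.1,0,0,0.6,0,0,0]]'
```

```text
clock: 20.1
eef_pos: [524.5, -293.8, 82.7]
tcp_rot: [3.142, -0.0, -0.327]
contact_force: [0.5, 0.4, -0.8]
opening: 0.198
clock: 20.2
eef_pos: [524.5, -293.8, 81.7]
tcp_rot: [3.142, -0.0, -0.327]
contact_force: [-5.5, 2.4, 16.9]
opening: 0.2
clock: 20.3
eef_pos: [524.5, -293.8, 81.8]
tcp_rot: [3.142, -0.0, -0.327]
contact_force: [-4.2, 1.9, 9.7]
opening: 0.198
```

The handle rests on the block's top at TCP z 81.7, the same height as at the grasp. Now I'll open the gripper and retreat.

```bash
python3 -m inch '[[0.1,0,0,-0.2,0,0,0],[0.6,0,0,0,0,0,0],[1,0,0,0,0,0,0],[1,0,0,0,0,0,0],[1,0,0,0,0,0,0]]'; python3 -m inch '[[1,0,0,0,0,0,0],[1,0,0,0,0,0,0]]'; python3 -m inch '[[1,0,0,-10,0,0,0],[1,0,0,-20,0,0,0],[1,0,0,-30,0,0,0],[1,0,0,-40,0,0,0],[1,0,0,-40,0,0,0],[1,0,0,-20,0,0,0],[1,0,0,0,0,0,0]]'
python3 - <<'E'
from h import *
s=snap("wrist","w13"); C=cam("wrist",s); overlay("w13_raw",C,[(522.3,-292.5,-.33,56,18,50,90),(522.3,-292.5,-.33,70,56,0,50)],(220,120,420,320),4,"o13"); snap("side","s13"); snap("scene","c13")
E
```

```text
clock: 20.8
eef_pos: [525.3, -294.2, 83.0]
tcp_rot: [3.141, -0.002, -0.327]
contact_force: [0.0, -0.1, 0.5]
opening: 0.864
clock: 21.0
eef_pos: [525.3, -294.2, 82.9]
tcp_rot: [3.141, -0.002, -0.327]
contact_force: [0.2, -1.3, -0.7]
opening: 1.0
clock: 21.7
eef_pos: [524.3, -293.7, 252.1]
tcp_rot: [3.141, -0.001, -0.327]
contact_force: [0.4, -0.3, 0.3]
opening: 0.998
```

View pics/o13.png

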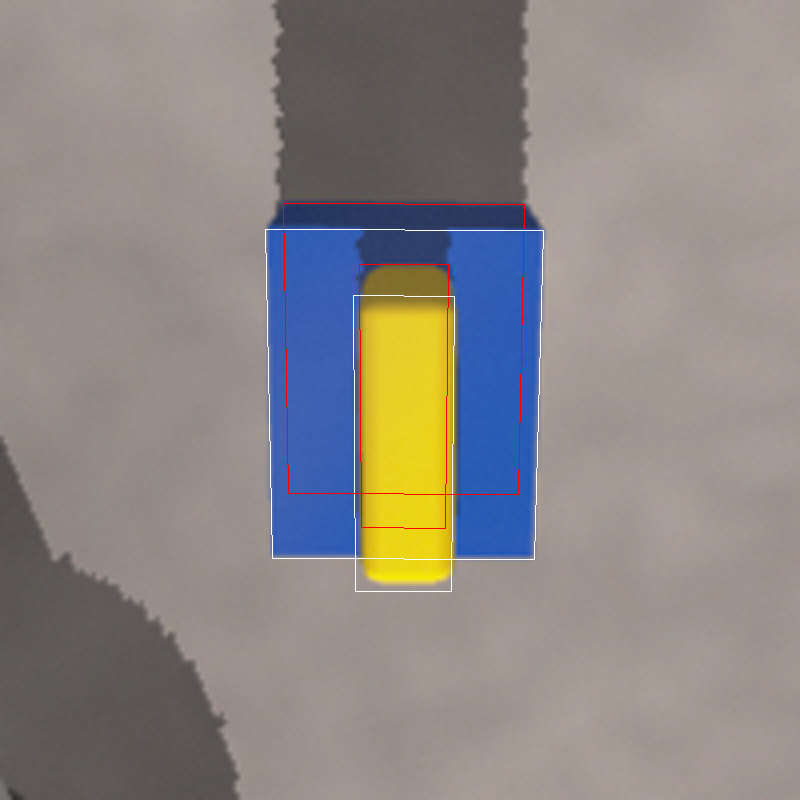

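View pics/s13.png

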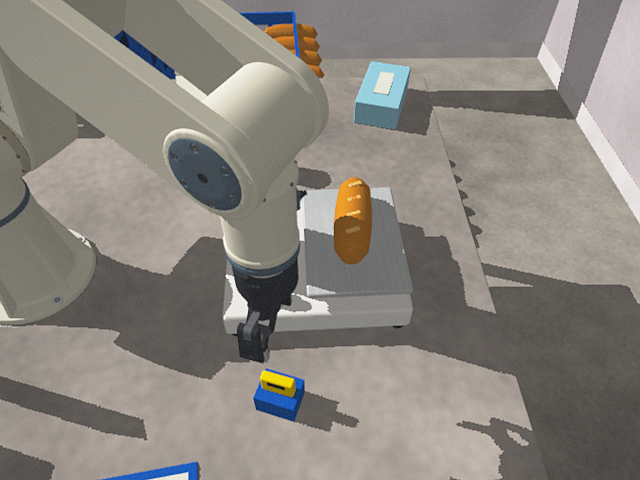

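View pics/c13.png

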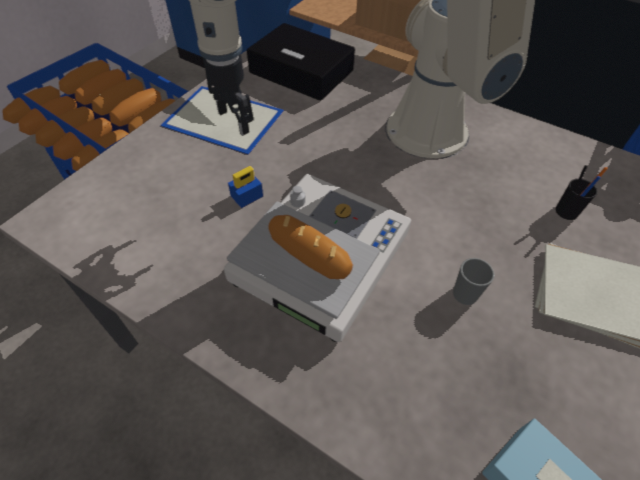

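The key overlay matches its original seated pose, at (245,178) in the scene view. The loaf, weight and cup are where they were and the gripper is clear. Handing in.

```bash
python3 -c "
from rig import order; print(order.sign_off())"
```

```text
the job is handed in; nothing more can be done
None
```

I turned the cam lock clockwise to its stop with the key, stood the key back in its holder and let go. The job is handed in at about 22 s on the clock.

- **Insertion:** the blade touched the slot floor at TCP z 157.0, where I had predicted 157.2. The floor contact briefly reached about 16 N before I eased it off.
- **Seating:** the turning moment rose from about 0.08 N m to 0.20–0.26 N m, averaging about 0.23, and I held it there for roughly 0.4 s. Three readings, 0.256, 0.260 and one of the earlier ones, sat at or just over the 0.25 upper end of the hold band; the sensor noise is about 0.03. No reading came near 0.4.
- **Lock afterwards:** with the key out, the slot was at yaw 0.005, against a scale x-axis of about 0.03. That is inside the stop range, and the screw spacing fits the hatch cover at 74 mm. While easing the key back I saw one stray reading of −0.07 N m, but the later image shows no sign that the lock was dragged back.
- **Key in holder:** it came down on the block at TCP z 81.7, the same height as at the grasp. The wrist overlay matches its original pose.
- **Rest of the scene:** the loaf, weight and pen cup look unmoved by eye in the last scene view; I did not measure them. The gripper was open and clear above the key when I handed in.

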